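# Pull the red knob cap off the bench controller with the knob puller

### The job

Take the knob puller by its blue grip, hook its toes under the red knob cap on the grey controller, pull the cap straight up off its shaft and carry it, hanging in the puller, to the round cork pad. Stand the cap upright with its whole foot on the pad while the puller is still hooked, slide the puller out sideways and stand the puller upright on the bare table. Touch the caps only with the puller, leave the white cap on its shaft and do not push the tub of cotton buds or the dropper bottle away.

Things in the scene. Friction and masses are not known exactly. Their poses are not given: they have to be found in the camera images.
- controller: Grey bench speed controller, fixed. Origin at the centre of its underside, on the table; z up, x away from the robot at yaw 0. 130 mm (x) by 250 mm (y); flat deck 40 mm above the table. Two upright shafts in the deck at x = -30 mm, y = +55 and -55 mm: one carries the red cap, the other the white cap (which is where varies).
- housing (a point): Middle of the top of the controller's raised display housing, which runs along the deck's back edge: from x = 35 to 65 mm of the controller, its full 250 mm width, top 85 mm above the table. Axes as the controller's.
- red_cap_center (a point): Centre, half-way up, of the red mushroom-shaped knob cap, 36 mm high, about 90 g; z up. Round black hollow foot, 40 mm diameter, 22 mm high, standing on the deck; on it a red head, 70 mm diameter, 14 mm thick, whose underside is 4 mm above this point. Pushed snugly on its shaft: straight up it takes about 10 to 16 N over the first 12 mm, then it is free.
- white_cap_center (a point): Centre of the white knob cap on the other shaft, the same shape and size as the red one. It stays where it is.
- puller_grip (a point): Centre of the square blue grip (22 x 22 mm, 58 mm tall) on top of the knob puller: a steel inverted U with inward toes, loose, about 180 g, standing upright on its toes. This point is 83 mm above the puller's underside; the grip spans 54 to 112 mm above it. z up, y along the 98 mm wide bridge below the grip.
- puller_foot (a point): Middle of the puller's underside; axes as the grip's. Toes 0 to 8 mm up, 52 mm long (x), from y = 26 to 49 mm either side. Legs 24 mm deep (x), 84 mm apart inside, 98 outside; bridge underside 44 mm up. Slid along its x (either way) over a cap, the legs pass outside the head, the toes under it beside the foot; hooked when this point is on the cap's axis.
- pad: Round cork pad, 120 mm diameter, 6 mm thick, fixed on the table. Origin at the centre of its underside, on the table.
- bud_tub: Round clear tub of blue and white cotton buds, 77 mm diameter, 80 mm high, standing loose close in front of the controller. Origin at the centre of its underside.
- dropper: Small brown dropper bottle with a black top, 34 mm diameter, 102 mm high, standing loose beside the cork pad. Origin at the centre of its underside.
There are look-alikes about, which are no part of the job. Of the things shaped like the pad, the cork one is meant.

How it is judged (in metres and radians):
On the way, in this order (a step that is already met when the one before it is completed fails the run):
1. the puller is lifted off the table in the gripper (height (world z) of puller_grip above 0.105 m and contact force between the fingers and puller above 1 N), for 0.1 s.
2. the red cap hangs in the held puller, at least 20 mm above its seat (z of red_cap_center in the frame of controller above 0.078 m and contact force between puller and red_cap above 0.2 N and contact force between the fingers and puller above 1 N), for 0.2 s.
3. the red cap stands upright on the cork pad, the held puller still hooked round it (horizontal distance between red_cap_center and pad below 0.042 m and height (world z) of red_cap_center below 0.027 m and angle between red_cap_center's own z axis and vertical below 0.15 rad and contact force between red_cap and pad above 0.2 N and horizontal distance between puller_grip and red_cap_center below 0.04 m and contact force between the fingers and puller above 1 N), for 0.1 s.
At the end, for the whole second after the job is handed in: Red cap upright (within 0.1 rad), at rest, foot on the cork pad, centre within 42 mm of the pad's; puller upright (within 0.08 rad) and at rest on the bare table, not touching the cap; white cap within 8 mm of its start, on its shaft (horizontal distance between red_cap_center and pad below 0.042 m and height (world z) of red_cap_center between 0.02 and 0.027 m and angle between red_cap_center's own z axis and vertical below 0.1 rad and linear speed of each of red_cap, puller below 0.02 m/s and height (world z) of puller_grip between 0.08 and 0.087 m and angle between puller_grip's own z axis and vertical below 0.08 rad and contact force between puller and red_cap below 0.05 N and distance of white_cap_center from where it was at the start of the episode below 0.008 m).
It fails at once if the gripper or arm touches a cap (contact force between any of the fingers, the arm and red_cap above 0.5 N or contact force between any of the fingers, the arm and white_cap above 0.5 N).
It fails at once if the white cap is moved more than 8 mm (distance of white_cap_center from where it was at the start of the episode above 0.008 m).
It fails at once if the tub of cotton buds is moved more than 20 mm (distance of bud_tub from where it was at the start of the episode above 0.02 m).
It fails at once if the dropper bottle is moved more than 20 mm (distance of dropper from where it was at the start of the episode above 0.02 m).
It fails at once if the red cap is tipped over (angle between red_cap_center's own z axis and vertical above 0.7 rad).
It also fails if it takes over 72 s, if anything falls off the work surface, if the arm or the gripper's body presses on something with over 40 N, if the wrist force passes 120 N, or if a joint passes its speed limit or range.

### The arm

A 6-joint arm with a two-finger parallel gripper is mounted at the origin on a cart in front of the work surface, level with it; the furniture and walls round the work are solid. World frame = base frame: x ahead of the robot, y to its left, z up, the work surface at z = 0. Lengths are in mm, angles in rad, forces in N, time in s.
With the tool pointing down it reaches from about 400 to 925 mm from the base axis. Payload 12.5 kg.
Tool frame: the origin (TCP) lies midway between the tips of the shut fingers; the grasp point (between the pads) lies env.grasp_offset behind it (env.grasp_offset is the distance from the TCP to the grasp point, in mm); x points along the fingers, y is the direction in which the jaws open and shut, and the axes are right-handed (so a half turn about x gives the same grasp; the last joint's range is limited). The gripper opens to 95 mm and grips with 3 to 60 N. Pads are 20 mm wide; open, the fingers measure 119 mm over their backs; the gripper's body (75 mm by 180 mm) begins 59 mm behind the grasp point.
Start: joints at [1.002, 0.491, 1.559, -0, 1.092, -0.106], TCP at [279.022, 559.28, 214.661] pointing down, gripper open.
Joint ranges: [-3.1, 3.1], [-0.84, 2.19], [0.05, 2.79], [-1.13, 4.28], [0.06, 2.93], [-2.69, 2.69]. Speed limits (rad/s): [2.22, 2.22, 2.79, 3.14, 3.14, 3.14].

### API

Orientations are given as [roll, pitch, yaw] about the fixed x, y, z axes, in that order (R = Rz(yaw) Ry(pitch) Rx(roll)).
In Python, from cell import env gives the robot as it stands.
- The arm moves only by the tool apply_moves, never from a script. Its arguments are lists of equal length, an entry for each row: "offset": the shift along the world's x, y, z in units of 25 mm (1.0 is 25 mm), a list of three; "yaw": the turn about the world's z in units of 6 degrees (1.0 is 6 degrees); "jaw": the closure, from -1 (fully open) to 1 (shut), so that 0 is half open. A call has 1 to 20 rows; each row is the pose to reach, as a shift and turn from the pose measured when the call began; what a row does not reach only later rows make up. A row lasts 1/8 s, in which the tool goes at most 62.5 mm and 10.7 degrees, less where a joint would pass 70% of its speed; a pose out of reach is approached as far as the arm can. A call with a gripper value outside its range is refused whole. The fingers move at their own pace and stop on an object; the grip force is fixed at half the most. Time passes only in rows, so rows that repeat a pose let the fingers close. It gives the time, the measured TCP pose, the force and the opening at its end, in the units of the state.
- env.state(): the state, without advancing time (a new reading comes with each control period).
- env.read_camera(name): name is "side" or "top" or "wrist"; returns a dict with "frame" (384x512x3 uint8, red, green, blue), "fx", "fy", "cx", "cy" (pixels), "xyz" and "rotation" of the camera in the world; the wrist camera has in their place "hand_eye" (4x4, takes a point from camera to tool coordinates, whose origin is the TCP and whose axes are the tool frame's). Camera axes: x right, y down, z forward; pixel columns grow to the right and rows downward; lengths in mm; the calibration is good to about 2 mm. A picture is of the moment at which its call begins: read the wrist's pose just before it. There is no depth.
- env.job_done(): hands the job in, once; it reports no verdict.
The state is a dict: "t": time; "joints": joint angles; "qvel": joint speeds; "tau": joint torques, N m; "eef_pos": TCP position; "tcp_rot": TCP orientation; "ft_force": force on the tool from outside, world axes, zero at the start; "moment": the same for the moment, N m; "opening": opening from 0.0 (shut) to 1.0 (fully open).
Only numpy, scipy, OpenCV 4.12 (cv2) and the standard library are available. Lean on these libraries where they do the work, as an engineer would, in place of code of your own. Each camera call takes 0.05 s, during which the arm holds its last target.

## Working session

There is one attempt and no reset: what is moved stays moved. The work goes in short steps, Python scripts to look and compute and a tool call to move; the robot and the scene stay as the last step left them, time stands still between calls to the robot, and variables do not carry over. Pictures are saved under pics/ and viewed, and the job is handed in when it is done.

Besides the shell and the picture viewer there is one more tool, called after "Emit:" as a command line: name --pt "numbers of a row" for each row, then --argument value for the rest. apply_moves: Moves the arm, as the interface text tells. Its arguments: {"type":"object","properties":{"offset":{"type":"array"},"yaw":{"type":"array"},"jaw":{"type":"array"}},"required":["offset","yaw","jaw"]}

```bash
ls; mkdir -p pics; cat > h.py <<'E'
import numpy as np, cv2
from cell import env
from scipy.spatial.transform import Rotation as R
def snap(name,fn):
    s=env.state(); d=env.read_camera(name)
    cv2.imwrite('pics/'+fn,cv2.cvtColor(d['frame'],cv2.COLOR_RGB2BGR)); return s,d
E
python3 - <<'E'
from h import *
import pickle
D={}
for n in ['side','top','wrist']:
    s,d=snap(n,n+'0.png'); D[n]=(s,d)
    print(n,{k:np.round(v,3).tolist() if not np.isscalar(v) else v for k,v in d.items() if k!='frame'})
print(s); print(env.grasp_offset)
pickle.dump(D,open('d0.pkl','wb'))
E
```

```text
pics
side {'fx': 467.5014688921799, 'fy': 467.5014688921799, 'cx': 250.05237550364492, 'cy': 182.15618681903428, 'xyz': [555.028, -1123.594, 515.501], 'rotation': [-1.954, 0.012, 0.006]}
top {'fx': 463.56118060962604, 'fy': 463.56118060962604, 'cx': 256.91544722575014, 'cy': 184.62837147605268, 'xyz': [323.519, -19.51, 1526.842], 'rotation': [-3.012, 0.003, -1.569]}
wrist {'fx': 265.3942331029131, 'fy': 265.3942331029131, 'cx': 252.0975855070592, 'cy': 189.3782772589497, 'hand_eye': [[0.0, -0.294, 0.956, -169.9], [1.0, 0.001, 0.0, -0.274], [-0.001, 0.956, 0.294, -83.987], [0.0, 0.0, 0.0, 1.0]]}
{'t': 0.1, 'joints': array([ 1.00241180e+00,  4.91484554e-01,  1.55940643e+00, -1.34095498e-05,
        1.09171328e+00, -1.05578381e-01]), 'qvel': array([-0.00126826,  0.00134988, -0.00103061,  0.00153091,  0.00080369,
       -0.00131017]), 'tau': array([ 1.48396979e-03, -6.13625121e+01, -2.58612049e+01,  6.93730381e-02,
        4.69453563e-02, -4.87228033e-05]), 'eef_pos': array([278.88514338, 559.07358548, 214.12316647]), 'tcp_rot': array([-1.66461811,  1.56978465, -2.12741807]), 'ft_force': array([ 0.08460366,  0.66787926, -0.01211739]), 'moment': array([ 0.00013138, -0.05393556, -0.00217251]), 'opening': 0.9969550884123013}
18.8
```

View pics/top0.png

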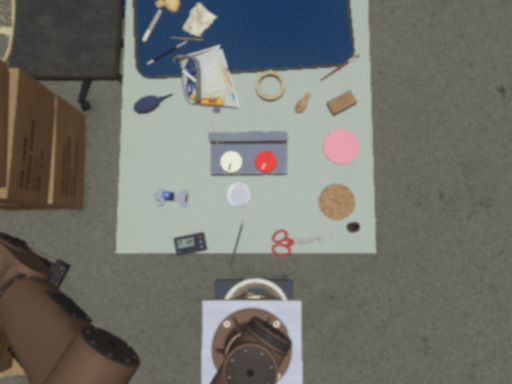

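View pics/side0.png

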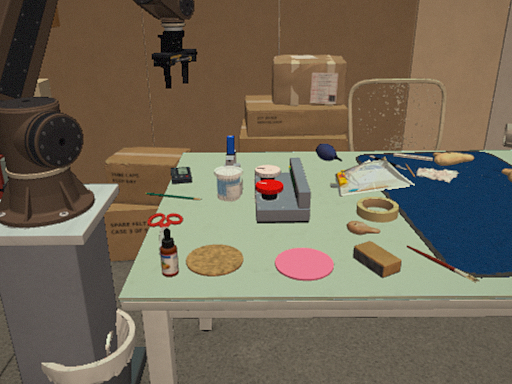

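View pics/wrist0.png

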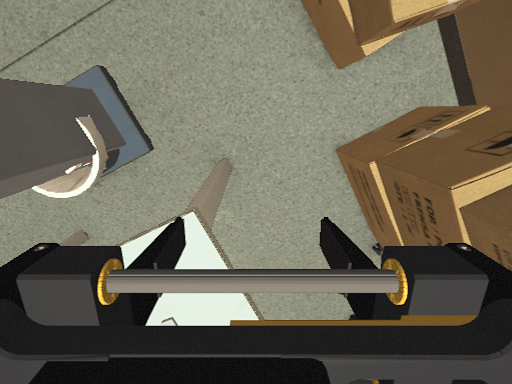

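```bash
python3 - <<'E'
import cv2
a=cv2.imread('pics/top0.png'); cv2.imwrite('pics/topz.png',cv2.resize(a[60:260,60:320],None,fx=3,fy=3,interpolation=cv2.INTER_CUBIC))
a=cv2.imread('pics/side0.png'); cv2.imwrite('pics/sidez.png',cv2.resize(a[50:300,180:450],None,fx=2.4,fy=2.4,interpolation=cv2.INTER_CUBIC))
E
```

```text
(no output)
```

View zooms.

The top view shows the cork pad at (337,202), dropper at (353,227), red cap at (265,162), white cap at (231,161), tub at (239,194) and the puller at about (171,198).

View pics/topz.png

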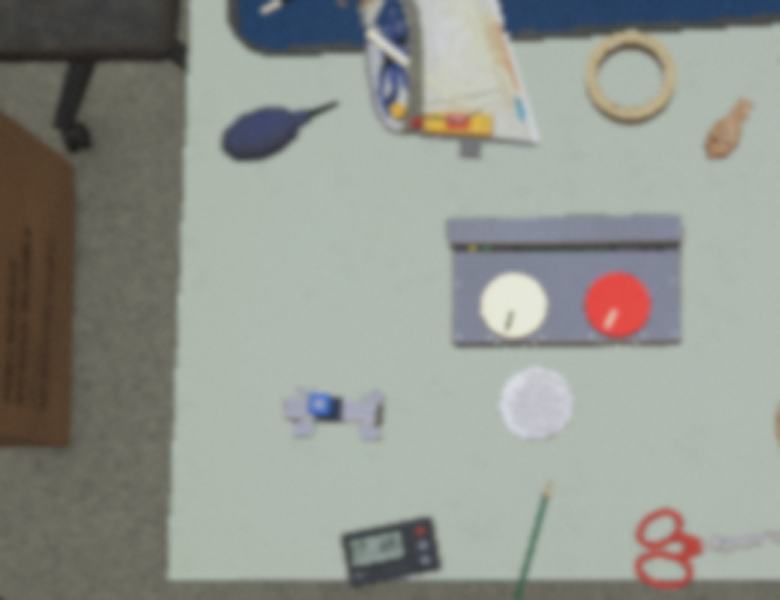

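View pics/sidez.png

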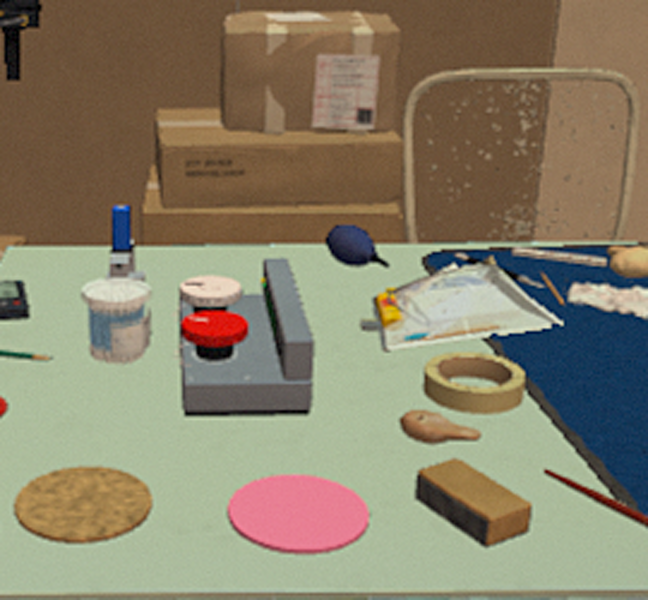

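```bash
cat >> h.py <<'E'
def ray(d,u,v,s=None):
    if 'hand_eye' in d:
        H=d['hand_eye']; Rt=R.from_euler('xyz',s['tcp_rot']).as_matrix()
        Rc=Rt@H[:3,:3]; o=Rt@H[:3,3]+s['eef_pos']
    else:
        Rc=R.from_euler('xyz',d['rotation']).as_matrix(); o=np.array(d['xyz'])
    return o,Rc@np.array([(u-d['cx'])/d['fx'],(v-d['cy'])/d['fy'],1])
def at(d,u,v,z,s=None):
    o,r=ray(d,u,v,s); return o+r*(z-o[2])/r[2]
def proj(d,P,s=None):
    o,_=ray(d,0,0,s)
    if 'hand_eye' in d: Rc=R.from_euler('xyz',s['tcp_rot']).as_matrix()@d['hand_eye'][:3,:3]
    else: Rc=R.from_euler('xyz',d['rotation']).as_matrix()
    p=(np.atleast_2d(P)-o)@Rc
    return np.c_[d['fx']*p[:,0]/p[:,2]+d['cx'],d['fy']*p[:,1]/p[:,2]+d['cy']]
def cen(mask,box):
    u0,v0,u1,v1=box; m=np.zeros_like(mask); m[v0:v1,u0:u1]=mask[v0:v1,u0:u1]
    v,u=np.nonzero(m); return u.mean(),v.mean(),len(u)
E
python3 - <<'E'
from h import *
import pickle
D=pickle.load(open('d0.pkl','rb')); s,d=D['top']; f=d['frame'].astype(int); r,g,b=f[...,0],f[...,1],f[...,2]
def go(n,m,box,z):
    u,v,k=cen(m,box); print(n,round(u,1),round(v,1),k,at(d,u,v,z).round(1))
go('red',(r>180)&(g<90),(245,140,290,180),76)
go('white',(r>200)&(g>200)&(b>170),(215,145,248,175),76)
go('cork',(r-b>40),(310,178,370,225),6)
go('tub',(r>190)&(b>190)&(g>190),(220,175,260,212),80)
go('drop',(r<80)&(g<80),(340,218,365,236),95)
go('grip',(b-r>60),(150,180,200,215),112)
go('pink',(r-g>60),(315,120,365,170),3)
g8=cv2.cvtColor(d['frame'],cv2.COLOR_RGB2GRAY)
m=((abs(r-g)<25)&(b>=r)&(b-g>3)&(g<150)&(g>60)).astype(np.uint8); m[:125]=0;m[182:]=0;m[:,:200]=0;m[:,300:]=0
v,u=np.nonzero(m);print(u.min(),u.max(),v.min(),v.max())
for c in [(209.5,174.8),(287,174.8)]: print('front deck corner',at(d,*c,40).round(1))
for c in [(209,132),(287,131.5)]: print('back housing corner',at(d,*c,85).round(1))
a=cv2.cvtColor(f[180:215,145:200].astype(np.uint8),cv2.COLOR_RGB2BGR)
cv2.imwrite('pics/pul.png',cv2.resize(a,None,fx=14,fy=14,interpolation=cv2.INTER_NEAREST))
a=cv2.cvtColor(f[125:182,200:295].astype(np.uint8),cv2.COLOR_RGB2BGR)
cv2.imwrite('pics/ctl.png',cv2.resize(a,None,fx=8,fy=8,interpolation=cv2.INTER_NEAREST))
s,d=D['side'];f=d['frame'].astype(int); r,g,b=f[...,0],f[...,1],f[...,2]
u,v,k=cen((b-r>60),(215,125,250,170));print('side grip',u,v,k)
E
```

```text
red 265.6 160.8 291 [588.8 -42.3  76. ]
white 230.9 161.1 322 [587.9  67.9  76. ]
cork 336.4 201.3 965 [ 466.5 -276.3    6. ]
tub 238.0 193.5 425 [483.8  44.6  80. ]
drop 354.1 226.3 43 [ 380.8 -313.9   95. ]
grip 166.3 194.4 46 [477.2 263.2 112. ]
pink 340.6 146.4 866 [ 651.2 -294.5    3. ]
210 286 132 173
front deck corner [549.1 139.2  40. ]
front deck corner [ 549.4 -112.2   40. ]
back housing corner [680.1 138.   85. ]
back housing corner [ 681.9 -110.3   85. ]
side grip 230.0 144.568 125
```

View pics/pul.png

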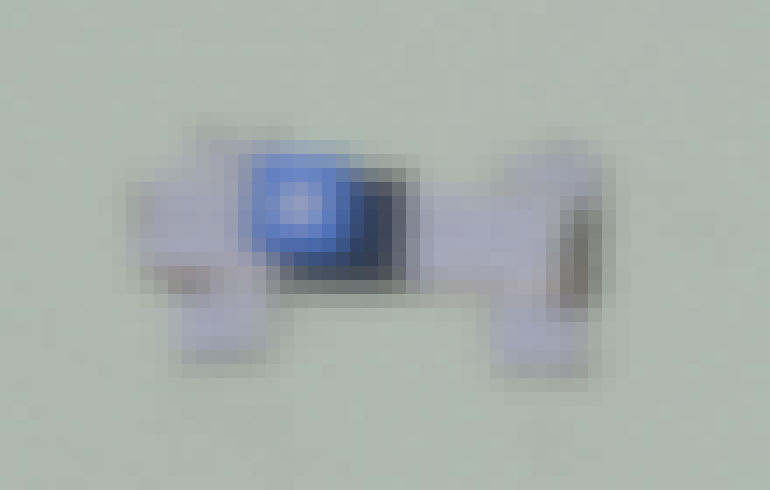

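View pics/ctl.png

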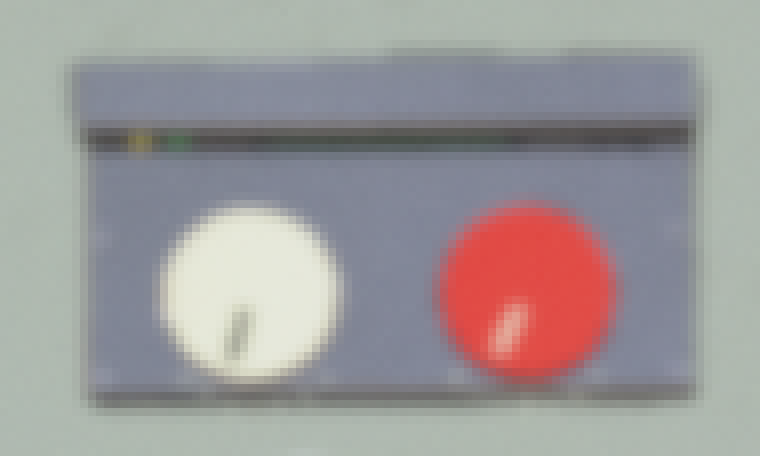

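```bash
python3 - <<'E'
from h import *
import pickle
D=pickle.load(open('d0.pkl','rb')); s,d=D['top']
M=R.from_euler('xyz',s['tcp_rot']).as_matrix(); print(M.round(3))
for c,z in [((154.5,195),48),((187.5,196.5),48),((160.5,205.5),6),((183.7,206.5),6),((166.3,194.4),112)]: print(at(d,*c,z).round(1))
# fit puller model edges: project model for yaw candidates
for yaw in (-.1,-.05,0,.05):
    c,sn=np.cos(yaw),np.sin(yaw); Rz=np.array([[c,-sn,0],[sn,c,0],[0,0,1]])
    P=np.array([[-26,37,8],[-26,-37,8],[26,37,8],[26,-37,8],[-12,49,50],[-12,-49,50],[12,49,50],[12,-49,50]])@Rz.T+[477,263,0]
    print(yaw,proj(d,P).round(1).tolist())
s2,d2=D['side']
print('side proj',proj(d2,[[477,263,83],[589,-42,58],[466,-276,6],[484,45,80],[381,-314,95]]).round(1))
E
```

```text
[[-0.001  0.446  0.895]
 [-0.001  0.895 -0.446]
 [-1.    -0.001 -0.   ]]
[482.2 314.   48. ]
[477.5 207.9  48. ]
[452.  302.7   6. ]
[448.8 226.2   6. ]
[477.2 263.4 112. ]
-0.1 [[160.5, 204.6], [182.8, 206.9], [162.5, 189.0], [184.7, 191.2], [154.6, 198.7], [185.0, 201.8], [155.6, 191.3], [185.9, 194.4]]
-0.05 [[160.8, 205.2], [183.3, 206.3], [162.0, 189.5], [184.4, 190.6], [154.7, 199.5], [185.2, 201.1], [155.3, 192.1], [185.7, 193.6]]
0 [[161.2, 205.7], [183.7, 205.8], [161.6, 190.0], [184.0, 190.1], [154.8, 200.3], [185.4, 200.3], [155.1, 192.8], [185.6, 192.9]]
0.05 [[161.6, 206.3], [184.1, 205.2], [161.2, 190.6], [183.6, 189.5], [155.0, 201.0], [185.6, 199.5], [154.9, 193.6], [185.4, 192.1]]
side proj [[229.1 144.7]
 [268.2 190.1]
 [212.7 257.1]
 [227.9 170.2]
 [165.6 228. ]]
```

Emit:
apply_moves --pt "2 -3 0" --pt "4 -6 0" --pt "6 -9 -0.5" --pt "7.92 -11.84 -1" --pt "7.92 -11.84 -1" --pt "7.92 -11.84 -1" --pt "7.92 -11.84 -1" --pt "7.92 -11.84 -1" --pt "7.92 -11.84 -1" --yaw '[1,2,3,3.9,3.9,3.9,3.9,3.9,3.9]' --jaw '[-1,-1,-1,-1,-1,-1,-1,-1,-1]'

```text
t: 1.27
eef_pos: [476.4, 264.0, 189.3]
tcp_rot: [-1.636, 1.57, -1.689]
ft_force: [0.3, -0.5, 0.3]
opening: 1.002
```

```bash
python3 - <<'E'
from h import *
s,d=snap('wrist','w1.png'); print(s['eef_pos'],R.from_euler('xyz',s['tcp_rot']).as_matrix().round(3),s['t'])
import pickle; pickle.dump((s,d),open('w1.pkl','wb'))
E
```

```text
[476.3634141  264.03294678 189.31207135] [[-0.     0.053  0.999]
 [-0.001  0.999 -0.053]
 [-1.    -0.001 -0.   ]] 1.275
```

View pics/w1.png

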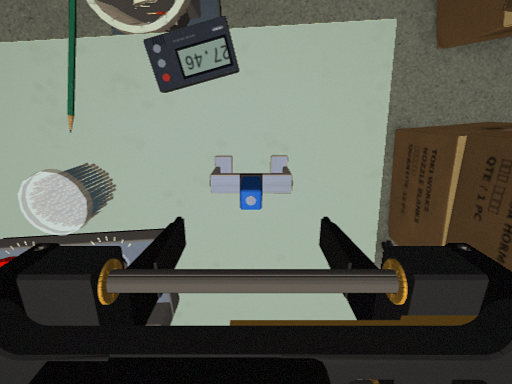

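Wrist view: the puller is upright, level in the picture (bridge from (210,183) to (292,184)), with its grip top at (251,200).

```bash
python3 - <<'E'
from h import *
import pickle; s,d=pickle.load(open('w1.pkl','rb'))
for c,z in [((251,200),112),((210.5,191.5),44),((291.5,191.5),44),((211,176),50),((291.5,175.5),50),((216.5,156.5),8),((286.5,156.5),8)]: print(at(d,*c,z,s).round(1))
a=cv2.cvtColor(d['frame'][145:220,200:305],cv2.COLOR_RGB2BGR); cv2.imwrite('pics/w1z.png',cv2.resize(a,None,fx=7,fy=7,interpolation=cv2.INTER_CUBIC))
E
```

```text
[479.2 262.8 112. ]
[489.2 211.4  44. ]
[494.4 312.2  44. ]
[468. 215.  50.]
[472.4 311.5  50. ]
[451.9 217.7   8. ]
[456.8 310.9   8. ]
```

View pics/w1z.png

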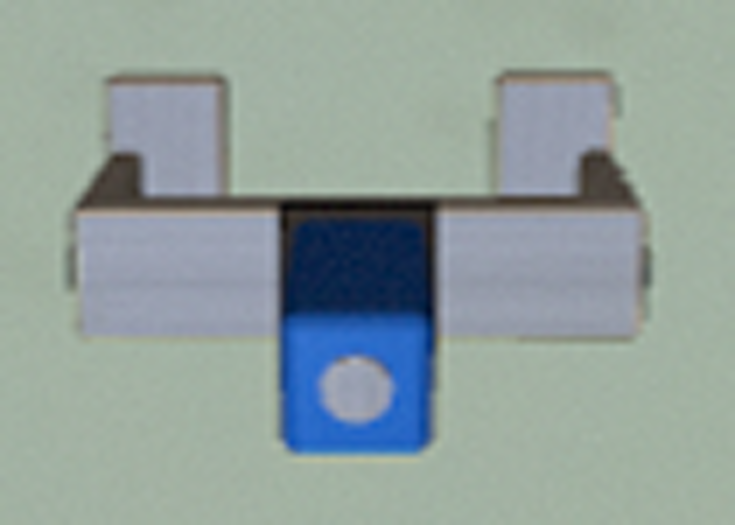

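Emit:
apply_moves --pt "0.1 -0.04 -1.5" --pt "0.1 -0.04 -3" --pt "0.1 -0.04 -4.4" --pt "0.1 -0.04 -4.92" --pt "0.1 -0.04 -4.92" --pt "0.1 -0.04 -4.92" --pt "0.1 -0.04 -4.92" --pt "0.1 -0.04 -4.92" --pt "0.1 -0.04 -4.92" --yaw '[0,0,0,0,0,0,0,0,0]' --jaw '[-1,-1,-1,-1,1,1,1,1,1]'

```text
t: 2.45
eef_pos: [479.0, 263.1, 66.7]
tcp_rot: [-0.703, 1.57, -0.756]
ft_force: [0.5, 0.1, 0.5]
opening: 0.53
```

Emit:
apply_moves --pt "0 0 0.2" --pt "0 0 1" --pt "0 0 2.5" --pt "0 0 2.5" --pt "0 0 2.5" --yaw '[0,0,0,0,0]' --jaw '[1,1,1,1,1]'

```text
t: 3.08
eef_pos: [478.8, 263.0, 129.0]
tcp_rot: [-0.85, 1.57, -0.903]
ft_force: [-0.1, -1.0, 0.3]
opening: 0.021
```

```bash
python3 - <<'E'
from h import *
s,d=snap('wrist','w2.png'); print(s['eef_pos'],R.from_euler('xyz',s['tcp_rot']).as_matrix().round(3),s['t'],s['ft_force'])
import pickle; pickle.dump((s,d),open('w2.pkl','wb'))
E
```

```text
[478.77295376 262.9816288  128.99432152] [[ 0.     0.053  0.999]
 [-0.001  0.999 -0.053]
 [-1.    -0.     0.   ]] 3.075 [-0.14362892 -0.96432963  0.32707836]
```

View pics/w2.png

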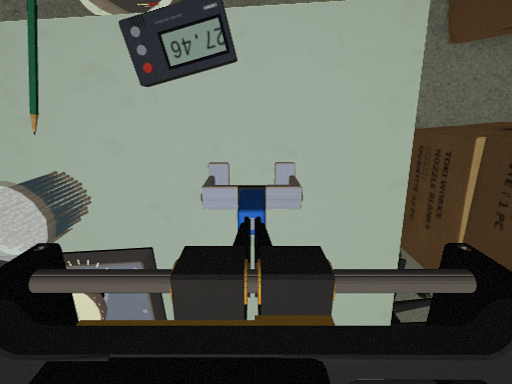

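The lift went ahead before the slow fingers had finished closing. The jaws are now shut at (252,230), and the puller is still standing at (252,197). I'll reopen the jaws and check its pose.

Emit:
apply_moves --pt "0 0 2" --pt "0 0 2" --pt "0 0 2" --pt "0 0 2" --pt "0 0 2" --pt "0 0 2" --pt "0 0 2" --pt "0 0 2" --pt "0 0 2" --pt "0 0 2" --yaw '[0,0,0,0,0,0,0,0,0,0]' --jaw '[-0.5,-0.5,-0.5,-0.5,-0.5,-0.5,-0.5,-0.5,-0.5,-0.5]'

```text
t: 4.38
eef_pos: [478.6, 262.9, 178.6]
tcp_rot: [-1.93, 1.57, -1.983]
ft_force: [-0.5, -0.9, 0.1]
opening: 0.749
```

```bash
python3 - <<'E'
from h import *
s,d=snap('wrist','w3.png'); print(s['eef_pos'],s['opening'],s['t'])
import pickle; pickle.dump((s,d),open('w3.pkl','wb'))
a=cv2.cvtColor(d['frame'][145:220,200:305],cv2.COLOR_RGB2BGR); cv2.imwrite('pics/w3z.png',cv2.resize(a,None,fx=7,fy=7,interpolation=cv2.INTER_CUBIC))
f=d['frame'].astype(int);u,v,k=cen((f[...,2]-f[...,0]>60)&(f[...,2]>170),(225,170,280,225)); print(u,v,k)
print(at(d,u,v,112,s))
E
```

```text
[478.61963207 262.90099272 178.63617051] 0.7486631195102454 4.375
251.45245901639345 200.89836065573772 305
[478.58577395 262.28472703 112.        ]
```

View pics/w3z.png

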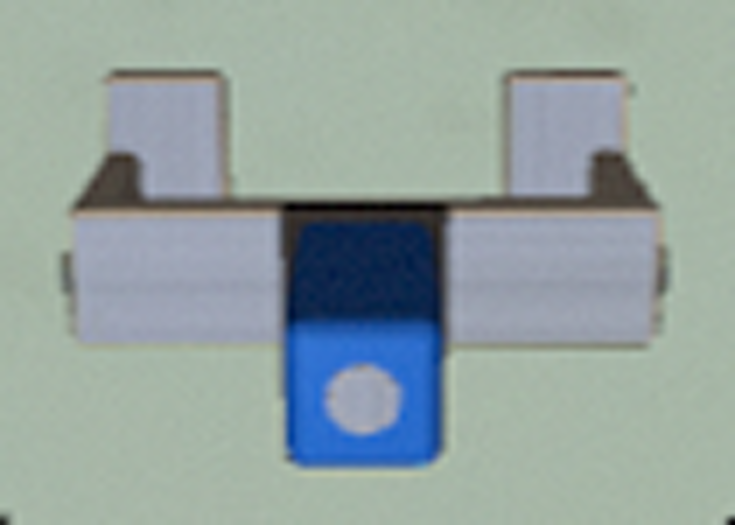

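Puller undisturbed, grip top at (251.5,201), i.e. (478.6, 262.3).

Emit:
apply_moves --pt "0 -0.02 -1.5" --pt "0 -0.02 -3" --pt "0 -0.02 -4.1" --pt "0 -0.02 -4.5" --pt "0 -0.02 -4.5" --pt "0 -0.02 -4.5" --pt "0 -0.02 -4.5" --pt "0 -0.02 -4.5" --pt "0 -0.02 -4.5" --pt "0 -0.02 -4.5" --pt "0 -0.02 -4.5" --pt "0 -0.02 -4.5" --pt "0 -0.02 -4.5" --pt "0 -0.02 -4.5" --yaw '[0,0,0,0,0,0,0,0,0,0,0,0,0,0]' --jaw '[-0.5,-0.5,-0.5,-0.5,-0.5,1,1,1,1,1,1,1,1,1]'

```text
t: 6.18
eef_pos: [478.6, 262.4, 66.1]
tcp_rot: [-1.947, 1.57, -2.0]
ft_force: [-0.3, -0.7, 0.2]
opening: 0.234
```

Emit:
apply_moves --pt "0 0 0.5" --pt "0 0 1.5" --pt "0 0 3" --pt "0 0 4" --pt "0 0 4" --yaw '[0,0,0,0,0]' --jaw '[1,1,1,1,1]'

```text
t: 6.8
eef_pos: [479.2, 262.7, 168.1]
tcp_rot: [0.228, 1.568, 0.176]
ft_force: [1.1, -0.2, -1.9]
opening: 0.234
```

Emit:
apply_moves --pt "0.4 -1.5 0" --pt "0.8 -3 0" --pt "1.2 -4.5 0" --pt "1.6 -6 0" --pt "2 -7.5 0" --pt "2.4 -9 0" --pt "2.8 -10.5 0" --pt "3.3 -12 0" --pt "3.8 -13.5 0" --pt "4.2 -15 0" --pt "4.4 -15.7 0" --pt "4.4 -15.7 0" --pt "4.4 -15.7 0" --pt "4.4 -15.7 0" --yaw '[-1,-2.2,-3.5,-4.8,-6.2,-7.6,-9,-10.4,-11.8,-13.2,-14.4,-14.4,-14.4,-14.4]' --jaw '[1,1,1,1,1,1,1,1,1,1,1,1,1,1]'

```text
t: 8.55
eef_pos: [589.0, -128.8, 168.0]
tcp_rot: [0.118, 1.568, -1.441]
ft_force: [-0.2, 0.1, -1.1]
opening: 0.23
```

```bash
python3 - <<'E'
from h import *
import pickle; D={}
for n in ['wrist','side','top']:
    s,d=snap(n,n+'4.png'); D[n]=(s,d)
print(s['eef_pos'],R.from_euler('xyz',s['tcp_rot']).as_matrix().round(3),s['t'],s['joints'].round(2))
pickle.dump(D,open('d4.pkl','wb'))
a=cv2.imread('pics/side4.png')[100:300,180:400];cv2.imwrite('pics/side4z.png',cv2.resize(a,None,fx=3,fy=3,interpolation=cv2.INTER_CUBIC))
E
```

```text
[ 589.12685215 -129.07013739  168.130053  ] [[ 0.001  1.     0.012]
 [-0.003  0.012 -1.   ]
 [-1.     0.001  0.003]] 8.65 [-0.32  0.51  1.67 -0.    0.96 -0.33]
```

View pics/wrist4.png

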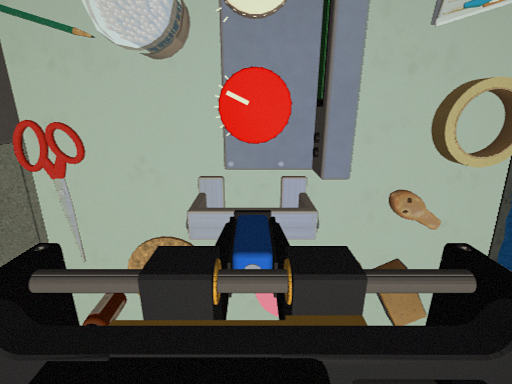

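View pics/side4z.png

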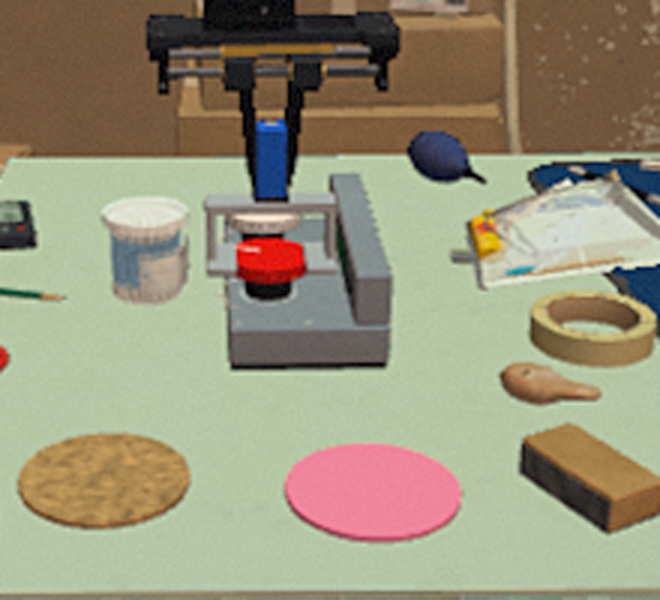

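View pics/top4.png

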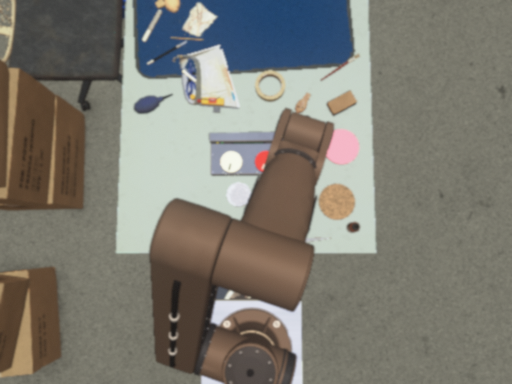

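Wrist view: puller upright in the jaws, bridge from (187,220) to (317,220); red cap at about (255,105), nearly in line with it. Now to measure them.

```bash
python3 - <<'E'
from h import *
import pickle; D=pickle.load(open('d4.pkl','rb')); s,d=D['wrist']; f=d['frame'].astype(int)
m=((f[...,0]>150)&(f[...,1]<80)); m[:,:210]=0;m[150:]=0
c,_=cv2.findContours(m.astype(np.uint8),0,2); c=max(c,key=cv2.contourArea); e=cv2.fitEllipse(c); print(e, at(d,*e[0],76,s).round(1))
c=np.array([at(d,u,v,76,s)[:2] for u,v in c[:,0]],np.float32); print(cv2.minEnclosingCircle(c))
a=cv2.cvtColor(d['frame'][165:250,175:330],cv2.COLOR_RGB2BGR); cv2.imwrite('pics/w4z.png',cv2.resize(a,None,fx=5,fy=5,interpolation=cv2.INTER_CUBIC))
zb=168.1-64.5  # puller bottom approx
p=s['eef_pos']
for n,P in [('toe front corners',[[37-86+0,26,8]]),]: pass
Rz=lambda x,y,z:[p[0]+x,p[1]+y,zb+z-0]
for nm,q in {'toeend outer lo':Rz(-49,26,8),'toe end inner lo':Rz(-26,26,8),'toe end inner hi':Rz(26,26,8),'toe outer hi':Rz(49,26,8),'bridge bot -':Rz(-49,12,44),'bridge bot +':Rz(49,12,44)}.items(): print(nm,proj(d,q,s).round(1))
# side
s,d=D['side']
P=[[589,-42,58]];print(proj(d,[[p[0]-49,p[1]-26,zb],[p[0]+49,p[1]-26,zb],[p[0]-49,p[1]-12,zb+44]]).round(1) )
E
```

```text
((254.64328002929688, 104.79241180419922), (71.7479019165039, 75.66636657714844), 1.8355679512023926) [589.6 -43.   76. ]
((589.7929077148438, -44.52400588989258), 34.746639251708984)
toeend outer lo [[197.3 175.3]]
toe end inner lo [[223.6 175.6]]
toe end inner hi [[282.8 176.4]]
toe outer hi [[308.9 176.7]]
bridge bot - [[188.9 204.7]]
bridge bot + [[317.2 206.3]]
[[248.  191.1]
 [291.6 190.8]
 [247.8 170.7]]
```

View pics/w4z.png

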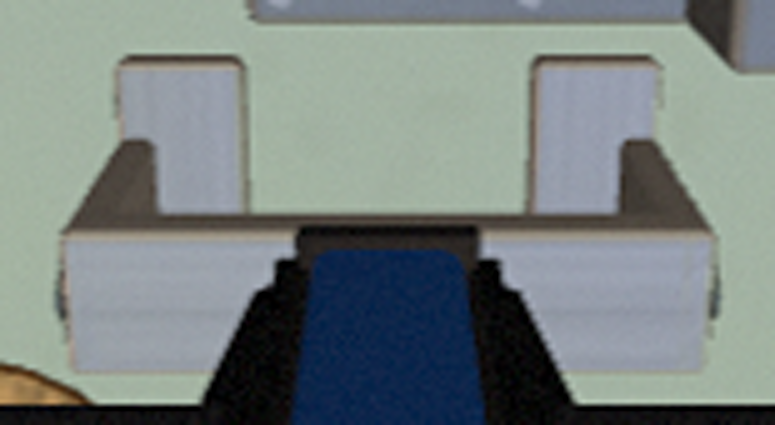

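Emit:
apply_moves --pt "0.02 0 -0.8" --pt "0.02 0 -1.6" --pt "0.02 0 -2.2" --pt "0.02 0 -2.2" --pt "0.02 0 -2.2" --yaw '[0,0,0,0,0]' --jaw '[1,1,1,1,1]'

```text
t: 9.32
eef_pos: [590.0, -129.3, 113.8]
tcp_rot: [0.445, 1.567, -1.114]
ft_force: [0.0, -0.3, -1.0]
opening: 0.23
```

```bash
python3 - <<'E'
from h import *
s,d=snap('side','side5.png')
print(s['eef_pos'],s['t'])
a=cv2.imread('pics/side5.png')[130:250,210:340];cv2.imwrite('pics/side5z.png',cv2.resize(a,None,fx=5,fy=5,interpolation=cv2.INTER_CUBIC))
s,d=snap('wrist','wrist5.png')
E
```

```text
[ 590.01366162 -129.25077694  113.77099405] 9.325
```

View pics/side5z.png

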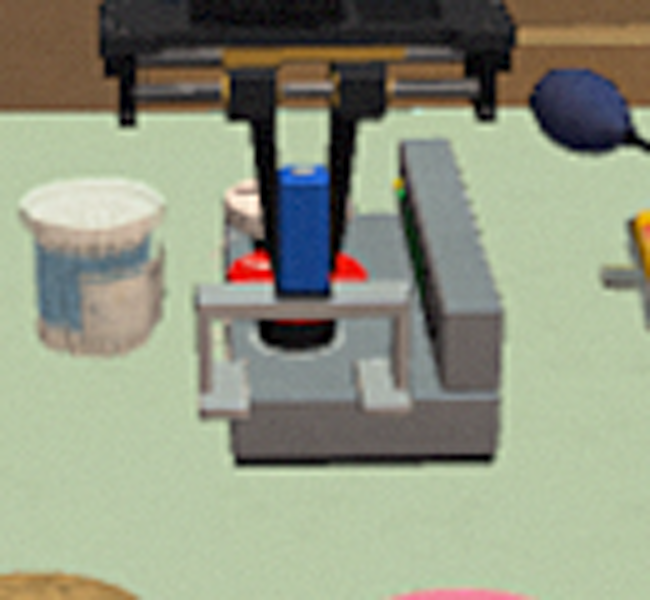

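View pics/wrist5.png

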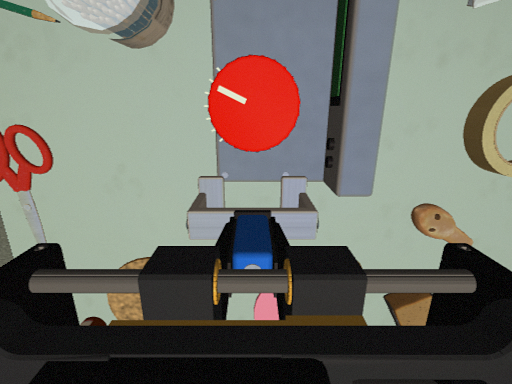

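Side view: the puller hangs just above the deck to the right of the red cap. Toe ends are at about (250–297, 208), under head level. I'll slide it on.

Emit:
apply_moves --pt "0 0.5 0" --pt "0 1.0 0" --pt "0 1.5 0" --pt "0 2 0" --pt "0 2 0" --yaw '[0,0,0,0,0]' --jaw '[1,1,1,1,1]'

```text
t: 10.05
eef_pos: [590.0, -78.2, 114.0]
tcp_rot: [0.507, 1.567, -1.051]
ft_force: [-0.6, 0.4, -1.2]
opening: 0.229
```

```bash
python3 - <<'E'
from h import *
s,d=snap('side','side6.png')
print(s['eef_pos'],s['t'],s['ft_force'])
a=cv2.imread('pics/side6.png')[130:250,210:340];cv2.imwrite('pics/side6z.png',cv2.resize(a,None,fx=5,fy=5,interpolation=cv2.INTER_CUBIC))
E
```

```text
[590.01623886 -78.19086474 113.98465334] 10.05 [-0.58363268  0.36398131 -1.20112383]
```

View pics/side6z.png

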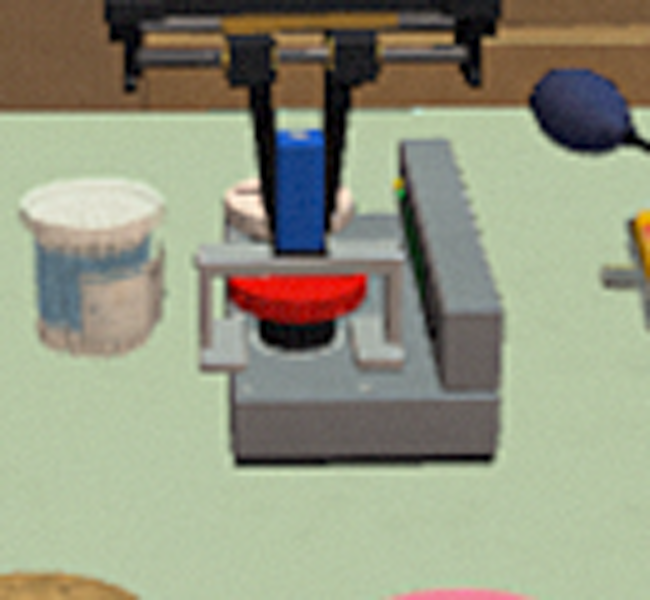

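The head sits between the legs and the foot is centred between the toes (inner toe edges at x=245 and 352 in the zoom, foot from 260 to 337). No contact, so I'll continue to the cap's axis.

Emit:
apply_moves --pt "0 0.5 0" --pt "0 1.0 0" --pt "0 1.41 0" --pt "0 1.41 0" --pt "0 1.41 0" --yaw '[0,0,0,0,0]' --jaw '[1,1,1,1,1]'

```text
t: 10.72
eef_pos: [590.1, -43.6, 114.0]
tcp_rot: [0.519, 1.567, -1.039]
ft_force: [-0.5, -0.3, -1.5]
opening: 0.232
```

```bash
python3 - <<'E'
from h import *
s,d=snap('side','side7.png')
print(s['eef_pos'],s['t'],s['ft_force'])
a=cv2.imread('pics/side7.png')[130:250,210:340];cv2.imwrite('pics/side7z.png',cv2.resize(a,None,fx=5,fy=5,interpolation=cv2.INTER_CUBIC))
snap('wrist','wrist7.png')
E
```

```text
[590.11210747 -43.56049189 113.99512241] 10.725 [-0.51123231 -0.29319797 -1.48559592]
```

View pics/side7z.png

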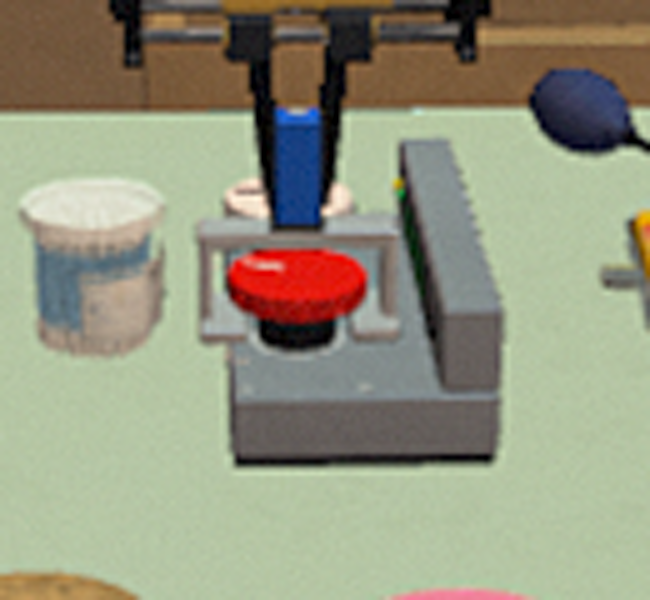

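View pics/wrist7.png

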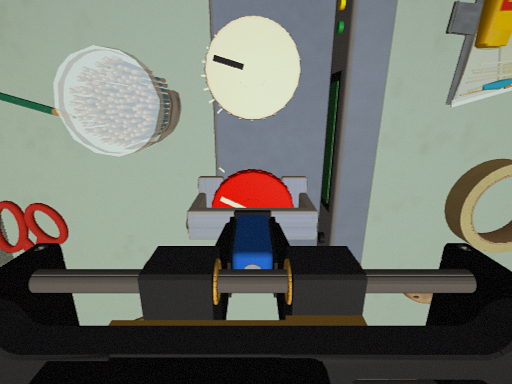

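Hooked and centred in both views. Pulling up slowly.

Emit:
apply_moves --pt "0 0 0.15" --pt "0 0 0.3" --pt "0 0 0.4" --pt "0 0 0.5" --pt "0 0 0.6" --pt "0 0 0.7" --pt "0 0 0.8" --pt "0 0 0.9" --pt "0 0 0.9" --yaw '[0,0,0,0,0,0,0,0,0]' --jaw '[1,1,1,1,1,1,1,1,1]'

```text
t: 11.95
eef_pos: [590.5, -43.9, 137.3]
tcp_rot: [0.735, 1.566, -0.823]
ft_force: [-0.4, 0.5, -2.5]
opening: 0.231
```

```bash
python3 - <<'E'
from h import *
s,d=snap('side','side8.png')
print(s['eef_pos'],s['t'],s['ft_force'],s['moment'])
a=cv2.imread('pics/side8.png')[130:250,210:340];cv2.imwrite('pics/side8z.png',cv2.resize(a,None,fx=5,fy=5,interpolation=cv2.INTER_CUBIC))
E
```

```text
[590.46845661 -43.88115442 137.27285348] 11.95 [-0.36954705  0.45436971 -2.49821108] [-0.08961312  0.04214547  0.01272411]
```

View pics/side8z.png

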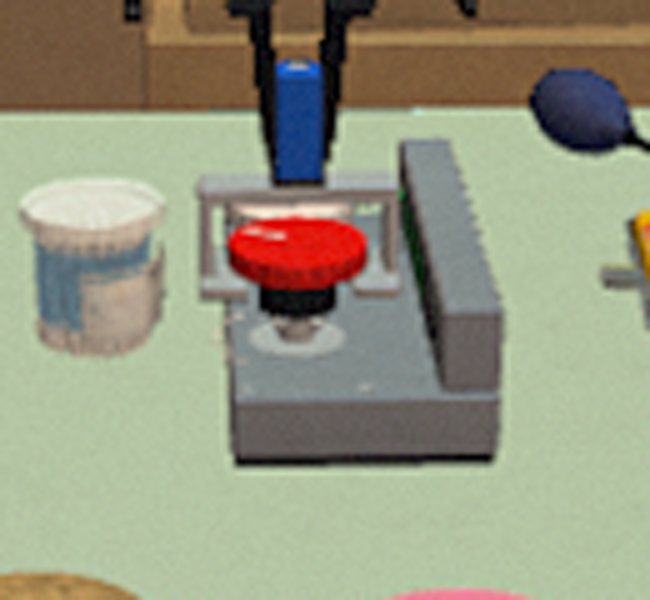

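Emit:
apply_moves --pt "0 0 0.2" --pt "0 0 0.5" --pt "0 0 0.9" --pt "0 0 1.3" --pt "0 0 1.6" --pt "0 0 1.8" --pt "0 0 1.8" --pt "0 0 1.8" --yaw '[0,0,0,0,0,0,0,0]' --jaw '[1,1,1,1,1,1,1,1]'

```text
t: 13.0
eef_pos: [590.2, -43.8, 181.7]
tcp_rot: [0.596, 1.566, -0.963]
ft_force: [0.6, 0.2, -2.4]
opening: 0.228
```

```bash
python3 - <<'E'
from h import *
s,d=snap('side','side9.png')
print(s['eef_pos'],s['t'],s['ft_force'],s['moment'])
a=cv2.imread('pics/side9.png')[100:230,210:340];cv2.imwrite('pics/side9z.png',cv2.resize(a,None,fx=4.5,fy=4.5,interpolation=cv2.INTER_CUBIC))
snap('wrist','wrist9.png')
E
```

```text
[590.1860488  -43.82954803 181.69291204] 13.0 [ 0.63343352  0.23529931 -2.44280759] [-0.06868366  0.0538602   0.01021142]
```

View pics/side9z.png

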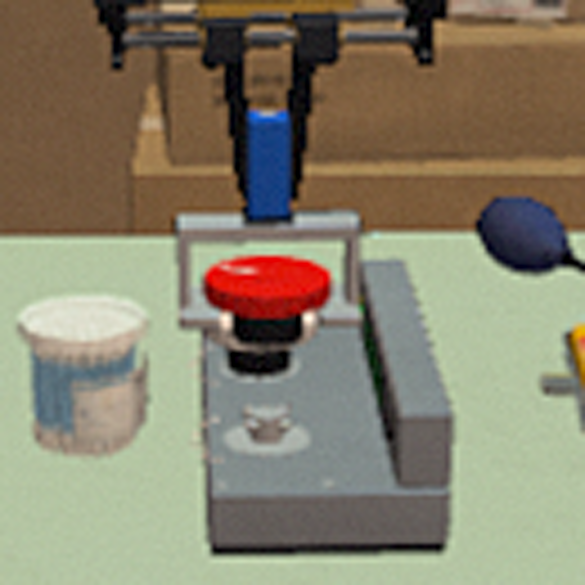

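View pics/wrist9.png

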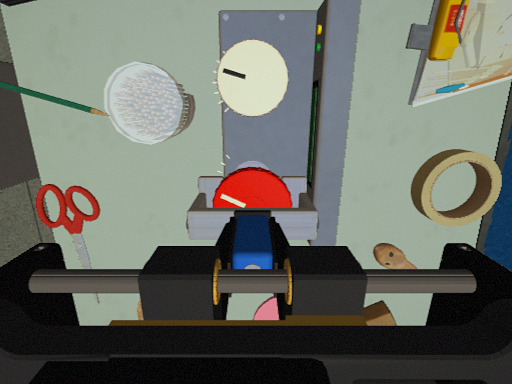

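The cap hangs level in the puller, the bare shaft shows at (266,425) in the zoom, and the white cap is still seated. Carrying it to the pad.

Emit:
apply_moves --pt "-0.1 -0.2 0" --pt "-0.3 -0.6 0" --pt "-0.6 -1.2 0" --pt "-1.0 -1.9 0" --pt "-1.4 -2.7 0" --pt "-1.8 -3.5 0" --pt "-2.2 -4.3 0" --pt "-2.6 -5.1 0" --pt "-3.0 -5.9 0" --pt "-3.4 -6.7 0" --pt "-3.8 -7.4 0" --pt "-4.1 -8.0 0" --pt "-4.35 -8.45 0" --pt "-4.55 -8.8 0" --pt "-4.64 -8.97 0" --pt "-4.64 -8.97 0" --pt "-4.64 -8.97 0" --yaw '[0,0,0,0,0,0,0,0,0,0,0,0,0,0,0,0,0]' --jaw '[1,1,1,1,1,1,1,1,1,1,1,1,1,1,1,1,1]'

```text
t: 15.22
eef_pos: [474.4, -267.8, 181.7]
tcp_rot: [0.604, 1.566, -0.954]
ft_force: [0.2, 0.5, -2.6]
opening: 0.231
```

```bash
python3 - <<'E'
from h import *
s,d=snap('side','side10.png')
print(s['eef_pos'],s['t'],s['ft_force'],s['moment'])
p=s['eef_pos'];zb=p[2]-66.1
print(proj(d,[[p[0]-49,p[1]-26,zb],[p[0]+49,p[1]-26,zb],[p[0],p[1],zb+8+14],[p[0]+20,p[1],zb-14],[p[0]-20,p[1],zb-14]]).round(1)-[130,130])
a=cv2.imread('pics/side10.png')[130:290,130:300];cv2.imwrite('pics/side10z.png',cv2.resize(a,None,fx=4,fy=4,interpolation=cv2.INTER_CUBIC))
snap('wrist','wrist10.png')
E
```

```text
[ 474.37794726 -267.77075258  181.66624239] 15.225 [ 0.15926922  0.50218581 -2.55268628] [-0.11439243  0.00463525 -0.00232136]
[[ 59.   83.7]
 [108.8  83.3]
 [ 84.5  67.9]
 [ 95.   84. ]
 [ 75.3  84.2]]
```

View pics/side10z.png

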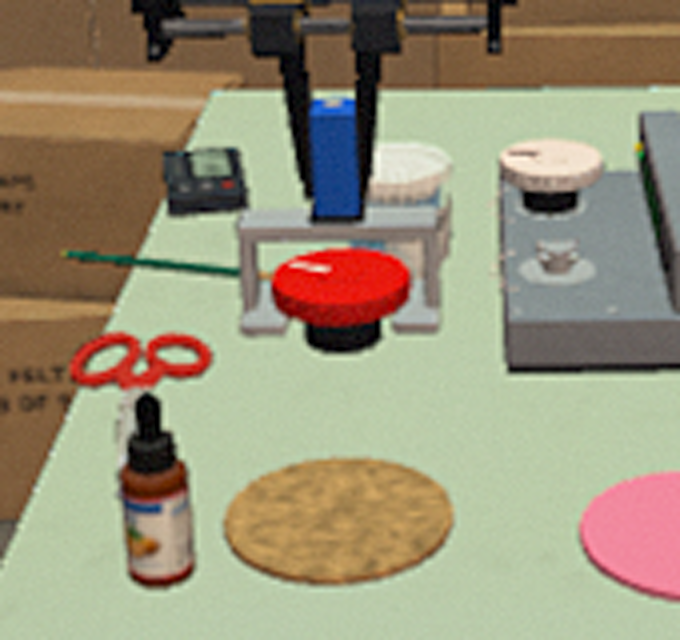

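View pics/wrist10.png

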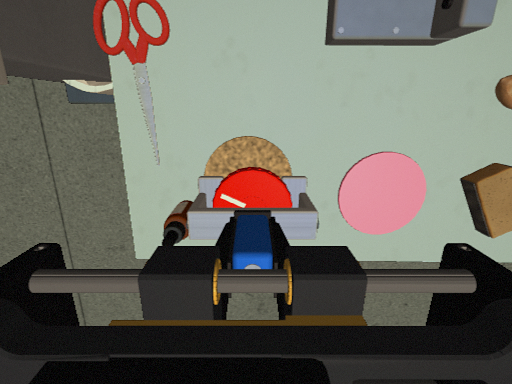

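```bash
python3 - <<'E'
from h import *
s,d=snap('side','side11.png')
f=d['frame'].astype(int)
hsv=cv2.cvtColor(d['frame'],cv2.COLOR_RGB2HSV)
m=((hsv[...,0]>8)&(hsv[...,0]<25)&(hsv[...,1]>70)); m[:242]=0; m[280:]=0; m[:,:183]=0; m[:,250:]=0
c,_=cv2.findContours(m.astype(np.uint8),0,2); c=max(c,key=cv2.contourArea); q=np.array([at(d,u,v,6)[:2] for u,v in c[:,0]],np.float32); print(cv2.minEnclosingCircle(q), q.min(0),q.max(0))
print('dropper', at(d,167,214+16,102), at(d,169,273,0))
w_s=env.state();w=env.read_camera('wrist'); h=cv2.cvtColor(w['frame'],cv2.COLOR_RGB2HSV)
for u,v in [(204.5,170),(247,136.5),(292.5,170)]: print(at(w,u,v,6,w_s).round(1))
print('drop', at(w,177,215,102,w_s))
E
```

```text
((470.7282409667969, -282.6055908203125), 62.48633575439453) [ 410.437   -343.28598] [ 527.67944 -220.70137]
dropper [ 388.02502714 -335.87909633  102.        ] [ 382.26085942 -325.61444535    0.        ]
[ 410.8 -265.1    6. ]
[ 467.  -220.3    6. ]
[ 528.  -263.6    6. ]
drop [ 398.12937159 -289.57818886  102.        ]
```

Emit:
apply_moves --pt "0 -0.1 -0.2" --pt "0 -0.1 -0.6" --pt "0 -0.12 -1.1" --pt "0 -0.12 -1.6" --pt "0 -0.12 -2.1" --pt "0 -0.12 -2.6" --pt "0 -0.12 -3.0" --pt "0 -0.12 -3.3" --pt "0 -0.12 -3.5" --pt "0 -0.12 -3.5" --pt "0 -0.12 -3.5" --yaw '[0,0,0,0,0,0,0,0,0,0,0]' --jaw '[1,1,1,1,1,1,1,1,1,1,1]'

```text
t: 16.8
eef_pos: [474.5, -270.9, 94.4]
tcp_rot: [0.621, 1.566, -0.937]
ft_force: [-0.2, -0.2, -2.3]
opening: 0.228
```

```bash
python3 - <<'E'
from h import *
s,d=snap('side','side12.png')
print(s['eef_pos'],s['t'],s['ft_force'],s['moment'])
a=cv2.imread('pics/side12.png')[160:300,140:280];cv2.imwrite('pics/side12z.png',cv2.resize(a,None,fx=4.2,fy=4.2,interpolation=cv2.INTER_CUBIC))
E
```

```text
[ 474.45867929 -270.938452     94.43480822] 16.8 [-0.23890157 -0.23723052 -2.29510771] [0.01101447 0.05350386 0.0078275 ]
```

View pics/side12z.png

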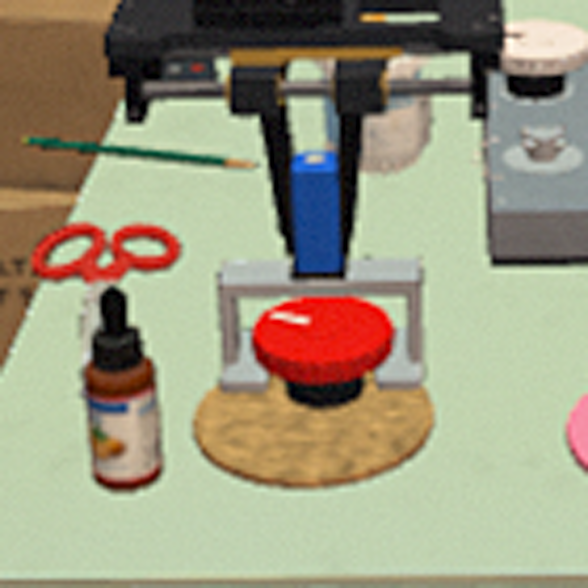

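Emit:
apply_moves --pt "0 0 -0.15" --pt "0 0 -0.3" --pt "0 0 -0.4" --pt "0 0 -0.5" --pt "0 0 -0.6" --pt "0 0 -0.6" --pt "0 0 -0.6" --pt "0 0 -0.6" --yaw '[0,0,0,0,0,0,0,0]' --jaw '[1,1,1,1,1,1,1,1]'

```text
t: 17.85
eef_pos: [474.5, -271.0, 79.6]
tcp_rot: [0.644, 1.566, -0.914]
ft_force: [-0.8, -0.1, -2.0]
opening: 0.23
```

```bash
python3 - <<'E'
from h import *
s,d=snap('side','side13.png')
print(s['eef_pos'],s['t'],s['ft_force'],s['moment'])
a=cv2.imread('pics/side13.png')[160:300,140:280];cv2.imwrite('pics/side13z.png',cv2.resize(a,None,fx=4.2,fy=4.2,interpolation=cv2.INTER_CUBIC))
E
```

```text
[ 474.5198286  -270.97067975   79.58224829] 17.85 [-0.78847227 -0.05430812 -2.00268734] [-0.10454065  0.06464591 -0.00405505]
```

View pics/side13z.png

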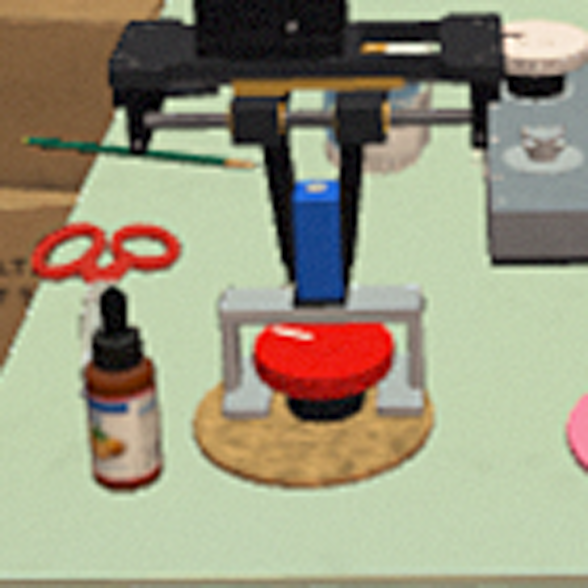

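The cap stands on the pad, with clearance above the toes and under the bridge (zoom: bridge at row 305, head top at about 322). Sliding out towards +y.

Emit:
apply_moves --pt "0 0.2 0" --pt "0 0.5 0" --pt "0 0.9 0" --pt "0 1.3 0" --pt "0 1.3 0" --yaw '[0,0,0,0,0]' --jaw '[1,1,1,1,1]'

```text
t: 18.52
eef_pos: [474.5, -237.6, 79.7]
tcp_rot: [0.63, 1.566, -0.927]
ft_force: [0.8, -0.3, -0.8]
opening: 0.227
```

```bash
python3 - <<'E'
from h import *
s,d=snap('side','side14.png')
print(s['eef_pos'],s['t'],s['ft_force'],s['moment'])
a=cv2.imread('pics/side14.png')[160:300,140:280];cv2.imwrite('pics/side14z.png',cv2.resize(a,None,fx=4.2,fy=4.2,interpolation=cv2.INTER_CUBIC))
E
```

```text
[ 474.53436349 -237.57455341   79.67050166] 18.525 [ 0.84448136 -0.25015597 -0.77000599] [-0.10788105  0.04174423  0.02273563]
```

View pics/side14z.png

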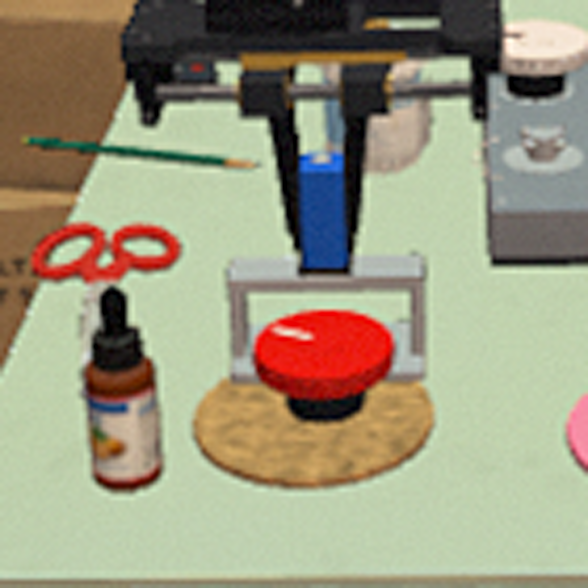

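Emit:
apply_moves --pt "0 0.5 0" --pt "0 1.1 0" --pt "0 1.8 0" --pt "0 2.5 0" --pt "0 3.1 0" --pt "0 3.6 0" --pt "0 3.9 0" --pt "0 3.9 0" --pt "0 3.9 0" --yaw '[0,0,0,0,0,0,0,0,0]' --jaw '[1,1,1,1,1,1,1,1,1]'

```text
t: 19.7
eef_pos: [474.8, -140.9, 79.7]
tcp_rot: [0.66, 1.565, -0.897]
ft_force: [-0.5, -0.6, -1.5]
opening: 0.232
```

```bash
python3 - <<'E'
from h import *
s,d=snap('side','side15.png')
print(s['eef_pos'],s['t'],s['ft_force'],s['moment'],R.from_euler('xyz',s['tcp_rot']).as_matrix()[:,0].round(4))
a=cv2.imread('pics/side15.png')[130:300,140:310];cv2.imwrite('pics/side15z.png',cv2.resize(a,None,fx=3.5,fy=3.5,interpolation=cv2.INTER_CUBIC))
E
```

```text
[ 474.78180497 -140.86161535   79.69914811] 19.7 [-0.4911963  -0.57206536 -1.45401284] [-0.08061287  0.09669378  0.04153414] [ 0.0035 -0.0044 -1.    ]
```

View pics/side15z.png

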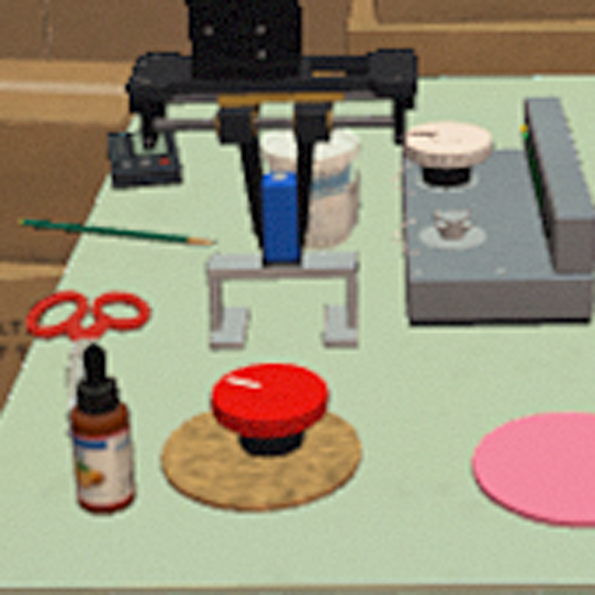

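Emit:
apply_moves --pt "0 0 -0.15" --pt "0 0 -0.3" --pt "0 0 -0.4" --pt "0 0 -0.48" --pt "0 0 -0.53" --pt "0 0 -0.53" --pt "0 0 -0.53" --yaw '[0,0,0,0,0,0,0]' --jaw '[1,1,1,1,1,1,1]'

```text
t: 20.62
eef_pos: [474.7, -140.9, 66.5]
tcp_rot: [0.659, 1.565, -0.899]
ft_force: [-0.2, 0.4, -1.5]
opening: 0.232
```

Emit:
apply_moves --pt "0 0 -0.02" --pt "0 0 -0.05" --pt "0 0 -0.05" --pt "0 0 -0.05" --yaw '[0,0,0,0]' --jaw '[1,1,1,1]'

```text
t: 21.12
eef_pos: [474.9, -141.1, 66.2]
tcp_rot: [0.706, 1.565, -0.851]
ft_force: [-2.0, 1.0, 14.1]
opening: 0.229
```

```bash
python3 - <<'E'
from h import *
for i in range(3):
    s,d=snap('wrist','wrist16.png'); print(s['eef_pos'],s['ft_force'],s['moment'])
E
```

```text
[ 474.89743246 -141.05205908   66.1592015 ] [-1.98945434  0.97760186 14.07199548] [0.28684242 1.06131433 0.00455058]
[ 474.88691782 -141.04923304   66.16268137] [-2.06168213  0.03412704 13.82589132] [0.23593546 1.05405405 0.0232747 ]
[ 474.90584998 -141.0468738    66.16725175] [-1.13901843 -0.17440673 13.62849026] [ 0.23665841  1.09379886 -0.00195542]
```

View pics/wrist16.png

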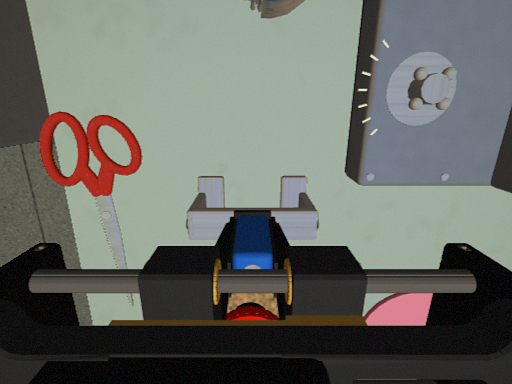

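Contact reads 14 N at the same TCP height as when it was gripped on the table (66.1 mm), so the puller is on the table. I'll ease off slightly, then open the jaws.

Emit:
apply_moves --pt "0 0 0.01" --pt "0 0 0.01" --pt "0 0 0.01" --pt "0 0 0.01" --pt "0 0 0.01" --pt "0 0 0.01" --pt "0 0 0.01" --pt "0 0 0.01" --yaw '[0,0,0,0,0,0,0,0]' --jaw '[1,0.2,0.1,0,0,0,0,0]'

```text
t: 22.28
eef_pos: [474.9, -141.1, 66.4]
tcp_rot: [0.705, 1.564, -0.852]
ft_force: [0.5, 0.1, -1.2]
opening: 0.498
```

```bash
python3 - <<'E'
from h import *
s,d=snap('side','side17.png'); print(s['eef_pos'],s['ft_force'],s['opening'])
a=cv2.imread('pics/side17.png')[130:300,140:310];cv2.imwrite('pics/side17z.png',cv2.resize(a,None,fx=3.5,fy=3.5,interpolation=cv2.INTER_CUBIC))
E
```

```text
[ 474.90113051 -141.06128678   66.41655446] [ 0.50979068  0.05376878 -1.16143896] 0.4982892209096896
```

View pics/side17z.png

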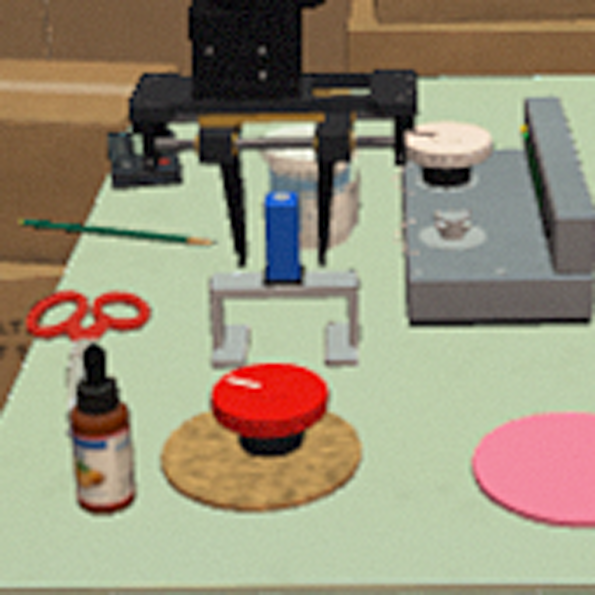

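Fingers are clear of the grip on both sides and the puller stands upright. Retreating straight up.

Emit:
apply_moves --pt "0 0 0.8" --pt "0 0 2" --pt "0 0 3.5" --pt "0 0 5" --pt "0 0 6" --pt "0 0 6" --pt "0 0 6" --yaw '[0,0,0,0,0,0,0]' --jaw '[0,0,0,0,0,0,0]'

```text
t: 23.2
eef_pos: [474.5, -140.9, 215.6]
tcp_rot: [0.625, 1.565, -0.932]
ft_force: [-0.2, 0.1, 0.2]
opening: 0.501
```

```bash
python3 - <<'E'
from h import *
s,d=snap('side','side18.png'); print(s['eef_pos'],s['t'])
a=cv2.imread('pics/side18.png')[130:300,140:310];cv2.imwrite('pics/side18z.png',cv2.resize(a,None,fx=3.5,fy=3.5,interpolation=cv2.INTER_CUBIC))
f=d['frame'].astype(int); u,v,k=cen((f[...,0]>150)&(f[...,1]<80),(190,225,245,262)); print('side red',u,v,k,at(d,u,v,33).round(1))
s,w=snap('wrist','wrist18.png'); g=w['frame'].astype(int)
m=(g[...,0]>150)&(g[...,1]<80); m[:,:150]=0; print(cen(m,(150,200,400,384)))
u,v,k=cen((g[...,2]-g[...,0]>60)&(g[...,2]>170),(200,150,300,240)); print('grip top',at(w,u,v,112,s).round(1))
E
```

```text
[ 474.52829832 -140.88040936  215.57510478] 23.2
side red 217.25991189427313 242.84361233480178 454 [ 475.7 -263.8   33. ]
(np.float64(251.52631578947367), np.float64(254.39219015280136), 1178)
grip top [ 475. -142.  112.]
```

View pics/side18z.png

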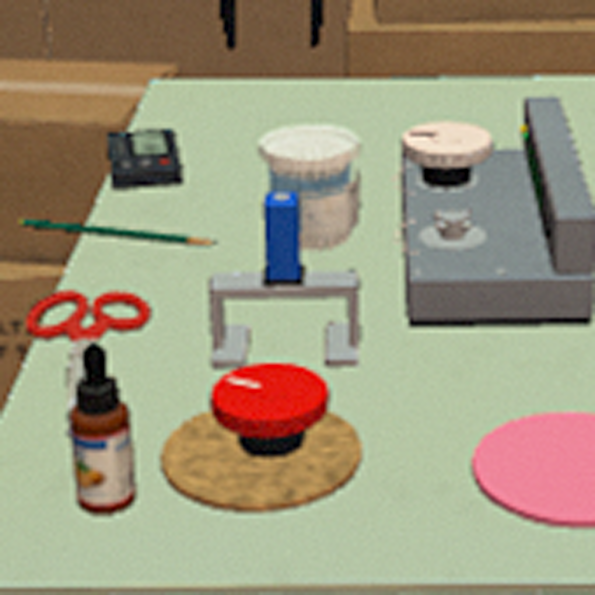

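View pics/wrist18.png

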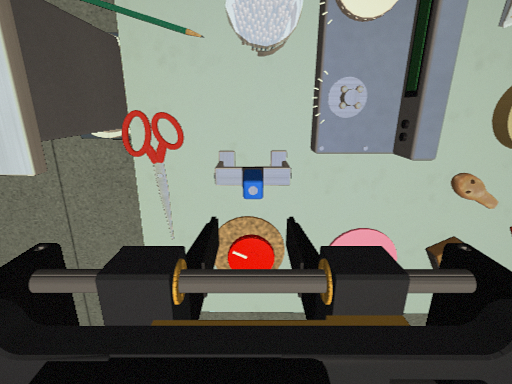

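```bash
python3 -c "
from cell import env
env.job_done(); print(env.state()['t'])"
```

```text
the job is handed in; nothing more can be done
the job is handed in; nothing more can be done
```

The job is handed in, finished at about 23 s of the 72 s allowed. It gave no verdict, so the results below come from my own last pictures and measurements.

I gripped the puller by its blue grip and hooked the red cap from the right side, because the tub of buds blocked the front. I pulled the cap straight up and carried it hanging to the cork pad. There I set it down while still hooked, slid the puller out towards +y, stood it on the bare table and backed the arm off upwards.

**Last checks:**
- **Red cap:** it stands upright with its foot on the cork. The camera views put it about 13 mm from the pad's centre, 20 mm at worst. They disagreed by about 6 mm on the pad's position and a few mm on the cap's, still well inside the 42 mm limit.
- **Puller:** it stands upright on bare table at about (475, -142). Its feet touched at the same tool height as when I first gripped it, and it is clear of the cap and pad.
- **White cap, tub and dropper:** I saw no sign that any of them had moved.

**Problem on the way:** in the first grasp I lifted before the slow fingers had closed, so they shut above the grip. The puller was not disturbed, and the second grasp held.

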